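# Put the vial away in the drawer that is not locked

## Robot

A 7-joint arm with a two-finger parallel gripper is mounted at the origin on a cart in front of the work surface, level with it; the furniture and walls round the work are solid. World frame = base frame: x ahead of the robot, y to its left, z up, the work surface at z = 0. Lengths are in m, angles in rad, forces in N, time in s.
With the tool pointing down it reaches from about 0.35 to 0.9 m from the base axis. Payload 7.2 kg.
Tool frame: the origin (TCP) lies at the very end of the fingers, on their centre line; the grasp point (between the pads) lies 19 mm behind it; z points along the fingers, y is the line along which they close (so a half turn about z gives the same grasp; the last joint's range is limited). The gripper opens to 88 mm and grips with 3 to 60 N. Pads are 20 mm wide; open, the fingers measure 115 mm over their backs; the gripper's body (75 mm by 178 mm) begins 61 mm behind the grasp point.
Start: joints at [-1.229, 0.411, -0.013, 1.596, 0.006, 1.134, -0.082], TCP at [0.249, 0.573, 0.223] pointing down, gripper open.
Joint ranges: [-2.95, 2.95], [-0.29, 1.99], [-1.47, 1.44], [0.14, 2.54], [-1.03, 4.17], [0.13, 1.85], [-2.86, 2.86]. Speed limits (rad/s): [2.39, 2.39, 3.01, 3.01, 3.14, 3.14, 3.14].

## Interface

Orientations are given as a rotation vector (axis times angle).
In Python, from plant import env gives the robot as it stands.
- The arm moves only by the tool send_rows, never from a script. Its argument "moves" is a list of rows, each a list of 7 numbers: the shift along the world's x, y, z scaled (see below), then the turn, a rotation vector about the world's x, y, z scaled (see below), then the closure, from -1 (fully open) to 1 (shut). A call has 1 to 10 rows; each row is the pose to reach, as a shift and turn from the pose commanded when the call began, turning the shorter way round; what a row does not reach only later rows make up. The controller multiplies each number of a shift by 0.15 m and each number of a turn by 360 degrees. A row lasts 1/10 s, in which the tool goes at most 50 mm and 8.59 degrees, less where a joint would pass 70% of its speed; a pose out of reach is approached as far as the arm can. A call with a number of a shift or a turn outside -1 to 1 is refused whole. A call with a gripper value outside its range is refused whole. The fingers move at their own pace and stop on an object; "force" is the grip in N (left out, the last holds). Time passes only in rows, so rows that repeat a pose let the fingers close. It gives the time, the measured TCP pose, the force, the opening and the grip force at its end, in the units of the state.
- env.read_state(): the state, without advancing time (a new reading comes with each control period).
- env.grab_frame(name): name is "scene" or "side" or "wrist"; returns a dict with "image" (480x640x3 uint8, red, green, blue), "camera_matrix" (3x3 intrinsics, pixels), "D" ([k1, k2, p1, p2, k3] as OpenCV has them; the pictures are not rectified), "position" and "rotation" of the camera in the world. Camera axes: x right, y down, z forward; pixel columns grow to the right and rows downward; lengths in m; the calibration is good to about 2 mm. A picture is of the moment at which its call begins. There is no depth.
- env.hand_in(): hands the job in; it is judged then, once.
The state is a dict: "time": time; "q": joint angles; "joint_velocities": joint speeds; "joint_torque": joint torques, N m; "ee_pos": TCP position; "orientation": TCP orientation; "ft_force": force on the tool from outside, world axes, zero at the start; "torque": the same for the moment, N m; "finger_gap": finger opening in m; "gripper_force": force on a finger pad.
Only numpy, scipy, OpenCV 4.12 (cv2) and the standard library are available. Lean on these libraries where they do the work, as an engineer would, in place of code of your own. Each camera call takes 0.05 s, during which the arm holds its last target. There are 200 camera calls.

## Task

One of the two drawers of the bench cabinet is locked and looks just like the other: find the drawer that opens, and pull it almost fully out. Stand the red-capped vial upright in the round pocket inside that drawer, let go, and shut the drawer fully without slamming it. The cabinet must not be dragged or shoved along the table; leave the black-capped vials where they stand.

Things in the scene. Friction and masses are not known exactly. Their poses are not given: they have to be found in the camera images.
- cabinet_top (a point): centre of the top of a low grey cabinet with two white drawer fronts side by side, 210 mm deep (x), 270 mm wide (y), 84 mm high; its front looks along its own -x, towards the robot, turned by up to 9 degrees. It stands on rubber feet and creeps over the table when pulled or pushed along x with more than about 20 N. Exactly one of its drawers opens; which one is locked differs from time to time and cannot be seen
- drawer_left (a joint): how far the left drawer (left/right as seen from the robot) is out, m: 0 shut, 0.13 full travel. It slides straight out of the cabinet's front, along the cabinet's -x axis, takes about 2 to 3 N when it is not locked and stays where it is left. If it is the locked one it stops hard after about 3 mm
- drawer_right (a joint): how far the right drawer (left/right as seen from the robot) is out, m: 0 shut, 0.13 full travel. It slides straight out of the cabinet's front, along the cabinet's -x axis, takes about 2 to 3 N when it is not locked and stays where it is left. If it is the locked one it stops hard after about 3 mm
- handle_left (a point): middle of the left drawer's bar handle: a level steel bar 10 mm thick and 70 mm long, parallel to the cabinet's front, its centre line 66 mm above the table and 40 mm in front of the drawer's front face. It moves with the drawer
- handle_right (a point): middle of the right drawer's bar handle: a level steel bar 10 mm thick and 70 mm long, parallel to the cabinet's front, its centre line 66 mm above the table and 40 mm in front of the drawer's front face. It moves with the drawer
- pocket_left (a point): centre of the floor of the round pocket in the blue rack of the left drawer, 15 mm above the table; the pocket is 30 mm wide and 12 mm deep, its mouth is 27 mm above the table. It lies 114 mm behind the handle bar (56 mm behind the drawer's inner front) and moves with the drawer. The tray is 100 mm wide inside, its side walls reach 52 mm and its front 80 mm above the table
- pocket_right (a point): centre of the floor of the round pocket in the blue rack of the right drawer, 15 mm above the table; the pocket is 30 mm wide and 12 mm deep, its mouth is 27 mm above the table. It lies 114 mm behind the handle bar (56 mm behind the drawer's inner front) and moves with the drawer. The tray is 100 mm wide inside, its side walls reach 52 mm and its front 80 mm above the table
- vial_red: the glass vial with the red screw cap, 25 mm in diameter, 48 mm tall (body to 37 mm, cap above), about 22 g, standing upright on the table; origin at the centre of its underside, z up. Standing in a pocket it clears the cabinet's opening by 13 mm
- vial_black_1: a like vial with a black cap, 25 mm in diameter, 48 mm tall, which stays where it is; origin at the centre of its underside
- vial_black_2: a like vial with a black cap, 25 mm in diameter, 48 mm tall, which stays where it is; origin at the centre of its underside
Things that resemble listed ones, but are neither listed nor needed, are in the scene too. Leave any blue or green look-alike of the vial_red alone.

How it is judged:
On the way, in this order (a step that is already met when the one before it is completed fails the run):
1. a drawer is pulled out by at least 90 mm (value of joint any of drawer_left, drawer_right above 0.09 m), for 0.2 s.
2. the red-capped vial stands upright in the pocket of the open drawer and is let go (((distance between vial_red and pocket_left below 0.007 m and angle between vial_red's own z axis and vertical below 0.2 rad and value of joint drawer_left above 0.06 m) or (distance between vial_red and pocket_right below 0.007 m and angle between vial_red's own z axis and vertical below 0.2 rad and value of joint drawer_right above 0.06 m)) and contact force between the fingers and vial_red below 0.05 N), for 0.3 s.
At the end, for the whole second after the job is handed in: The red-capped vial stands at rest, upright (within 0.2 rad), on the floor of a drawer's pocket (origin within 7 mm of the pocket's centre), and both drawers are shut to within 5 mm (((distance between vial_red and pocket_left below 0.007 m and angle between vial_red's own z axis and vertical below 0.2 rad) or (distance between vial_red and pocket_right below 0.007 m and angle between vial_red's own z axis and vertical below 0.2 rad)) and value of joint each of drawer_left, drawer_right below 0.005 m and linear speed of vial_red below 0.02 m/s); the robot touches nothing.
It fails at once if the cabinet is dragged or pushed more than 8 mm (distance of cabinet_top from where it was at the start of the episode above 0.008 m).
It fails at once if a drawer is slammed (shuts faster than 0.4 m/s) (velocity of joint any of drawer_left, drawer_right below -0.4 m/s).
It fails at once if a black-capped vial is moved more than 20 mm or tipped (distance of any of vial_black_1, vial_black_2 from where it was at the start of the episode above 0.02 m or angle between any of vial_black_1, vial_black_2's own z axis and vertical above 0.5 rad).
It also fails if it takes over 72 s, if anything falls off the work surface, if the arm or the gripper's body presses on something with over 40 N, if the wrist force passes 120 N, or if a joint passes its speed limit or range.

## Working session

There is one attempt and no reset: what is moved stays moved. The work goes in short steps, Python scripts to look and compute and a tool call to move; the robot and the scene stay as the last step left them, time stands still between calls to the robot, and variables do not carry over. Pictures are saved under pics/ and viewed, at most 12 in all, crops included, and the job is handed in when it is done.

Besides the shell and the picture viewer there is one more tool, called after "Call:" in YAML: its name, and indented under it one key for each argument. send_rows: Moves the arm, as the interface text tells. Its arguments: {"type":"object","properties":{"moves":{"type":"array","items":{"type":"array","items":{"type":"number"}}},"force":{"type":"number"}},"required":["moves"]}

```bash
mkdir -p pics
cat > h.py <<'E'
from plant import env
import cv2, numpy as np, json, sys
from scipy.spatial.transform import Rotation as R
def shot(cam,name):
    f=env.grab_frame(cam); cv2.imwrite(f'pics/{name}.png',f['image'][:,:,::-1])
    np.savez(f'pics/{name}.npz',K=f['camera_matrix'],D=f['D'],p=f['position'],R=np.array(f['rotation']))
def ray(name,uv):
    c=np.load(f'pics/{name}.npz'); r=c['R']
    if r.shape!=(3,3): r=R.from_rotvec(r).as_matrix() if r.size==3 else R.from_quat(r).as_matrix()
    n=cv2.undistortPoints(np.array([[uv]],float),c['K'],c['D'])[0,0]
    d=r@np.array([n[0],n[1],1]); return c['p'],d/np.linalg.norm(d)
def atz(name,uv,z):
    p,d=ray(name,uv); return p+d*(z-p[2])/d[2]
def tri(*obs):
    A=0;b=0
    for n,uv in obs:
        p,d=ray(n,uv); M=np.eye(3)-np.outer(d,d); A=A+M; b=b+M@p
    return np.linalg.solve(A,b)
def st():
    s=env.read_state(); 
    for k in ['time','ee_pos','orientation','ft_force','finger_gap','gripper_force','q']: print(k,np.round(s[k],4))
E
python3 - <<'E'
from h import *
for c in ['scene','side','wrist']: shot(c,c+'0')
st()
print(np.load('pics/scene0.npz')['R'],np.load('pics/scene0.npz')['p'],np.load('pics/side0.npz')['p'])
E
```

```text
time 0.15
ee_pos [0.2489 0.5729 0.222 ]
orientation [-6.3920e-01 -3.0757e+00  1.8000e-03]
ft_force [-1.2601 -0.2916  0.2737]
finger_gap 0.087
gripper_force 0.0
q [-1.2291  0.4117 -0.0127  1.5968  0.0056  1.1343 -0.0822]
[-2.0467323   0.58777145 -0.31957619] [ 0.14836711 -0.66441637  0.57803551] [0.23629823 1.08924111 0.48116178]
```

View pics/scene0.png

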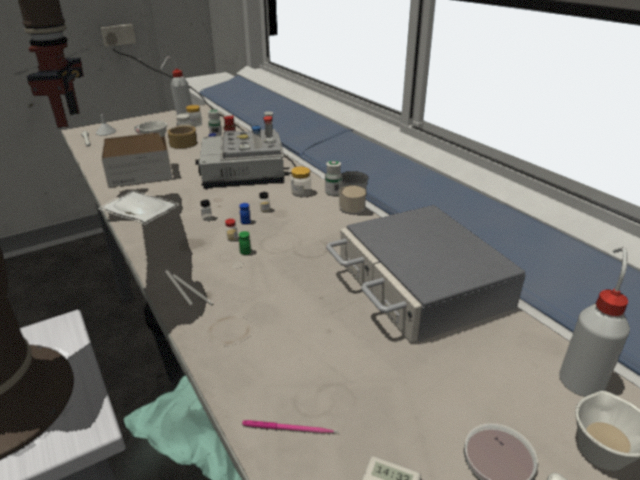

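View pics/side0.png

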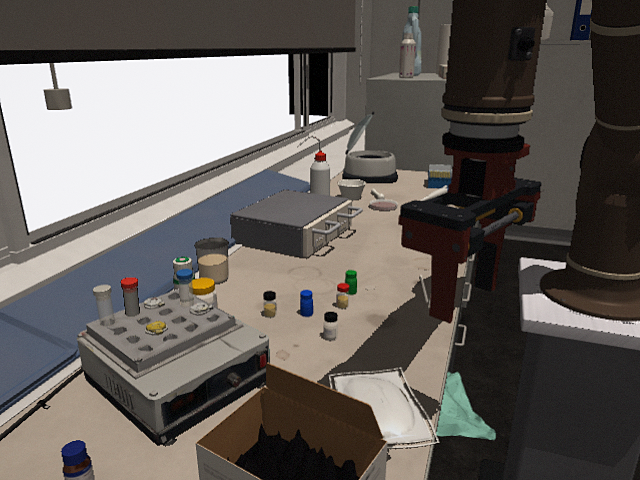

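The scene view shows the red vial at about (231,229) and the handles at about (347,254) and (384,300). In the side view the red vial is at (343,295), with the handles near (325,235) and (350,213). I'll enlarge these.

Run:
```python
from h import *
s=cv2.imread('pics/scene0.png'); d=cv2.imread('pics/side0.png')
c=lambda im,x,y,w,h:cv2.resize(im[y:y+h,x:x+w],(400,300),interpolation=cv2.INTER_CUBIC)
m=np.vstack([np.hstack([c(s,320,230,120,90),c(s,190,180,100,75)]),np.hstack([c(d,290,190,80,60),c(d,250,260,120,90)])])
cv2.imwrite('pics/m1.png',m)
```

```text
(no output)
```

View pics/m1.png

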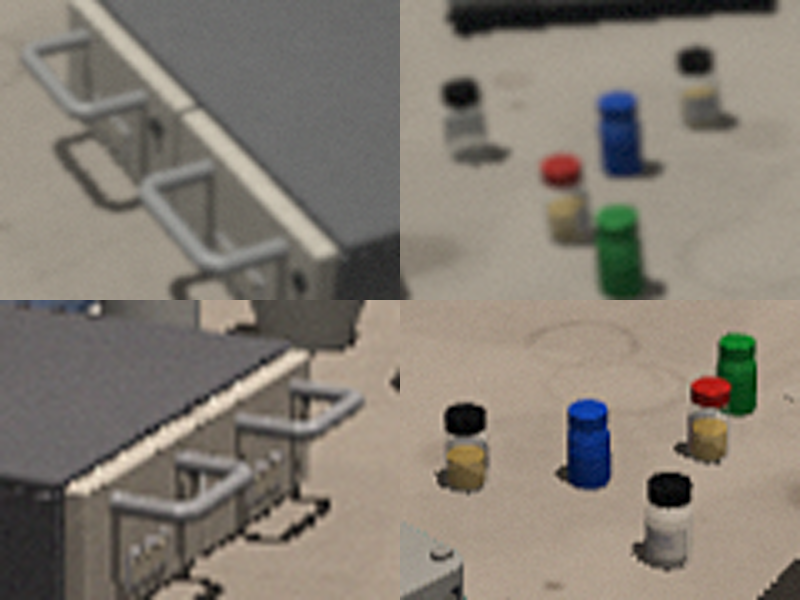

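The crops give clear handle corners and vial positions. In the scene view the left bar runs (328,246)–(342,262) and the right bar (364,286)–(384,309). The red cap is at (230.5,220).

Run:
```python
from h import *
P=lambda n,a,b:print(n,np.round(tri(('scene0',a),('side0',b)),4))
# near/far corners: scene bar end A(robot-left), B
P('L_a',(328.9,245.6),(326,231.5)) ; P('L_b',(342.5,262),(339,225))
P('R_a',(365,286),(350,216)); P('R_b',(384,308.5),(361.5,210))
P('L_ab',(328.9,245.6),(339,225))
for n,uv in dict(La=(328.9,245.6),Lb=(342.5,262),Ra=(365,286),Rb=(384,308.5)).items(): print(n,np.round(atz('scene0',uv,.066),4))
for n,uv in dict(La=(326,231.5),Lb=(339,225),Ra=(350,216),Rb=(361.5,210)).items(): print('side',n,np.round(atz('side0',uv,.066),4))
P('redtop',(230.5,220),(343.3,285.5)); P('redbot',(232,239.5),(342.4,306.8))
f=lambda u,v:(190+(u-400)/4,180+v/4); g=lambda u,v:(250+(u-400)/3.333,260+(v-300)/3.333)
P('b1',f(461,88),g(669,482));P('b2',f(694,55),g(465,411));P('blue',f(618,98),g(588,408));P('green',f(618,213),g(737,341))
# cabinet top corners in scene
for uv in [(345,230),(434,208),(521,273),(420,308)]: print('cab',np.round(atz('scene0',uv,.084),4))
```

```text
L_a [0.5936 0.0049 0.0662]
L_b [ 0.5814 -0.0559  0.0658]
R_a [ 0.5745 -0.1341  0.0652]
R_b [ 0.562  -0.1989  0.0652]
L_ab [ 0.5731 -0.0195  0.0813]
La [0.5912 0.0036 0.066 ]
Lb [ 0.5817 -0.0559  0.066 ]
Ra [ 0.573  -0.1353  0.066 ]
Rb [ 0.5631 -0.1989  0.066 ]
side La [0.5964 0.001  0.066 ]
side Lb [ 0.5809 -0.0548  0.066 ]
side Ra [ 0.5748 -0.1331  0.066 ]
side Rb [ 0.5596 -0.1938  0.066 ]
redtop [0.4846 0.2303 0.0461]
redbot [ 0.4843  0.2297 -0.0021]
b1 [0.472  0.3456 0.0441]
b2 [0.6054 0.3087 0.045 ]
blue [0.542  0.2813 0.0454]
green [0.4873 0.1643 0.0454]
cab [0.6327 0.0102 0.084 ]
cab [ 0.8408 -0.0163  0.084 ]
cab [ 0.8025 -0.2676  0.084 ]
cab [ 0.5958 -0.2441  0.084 ]
```

Call:
send_rows:
  moves:
    - [0.14,-0.25,0,0,0,-0.013,0.09]
    - [0.28,-0.5,0,0,0,-0.026,0.09]
    - [0.42,-0.75,0,0,0,-0.039,0.09]
    - [0.565,-1,0,0,0,-0.052,0.09]
  force: 15

```text
time: 0.55
ee_pos: [0.3342, 0.4216, 0.2224]
orientation: [-1.135, -2.929, 0.001]
ft_force: [-0.4, -0.2, -0.2]
finger_gap: 0.0593
gripper_force: 0.0
```

Call:
send_rows:
  moves:
    - [0.14,-0.25,0,0,0,-0.013,0.09]
    - [0.28,-0.5,0,0,0,-0.026,0.09]
    - [0.42,-0.75,0,0,0,-0.039,0.09]
    - [0.565,-1,0,0,0,-0.052,0.09]

```text
time: 0.95
ee_pos: [0.4189, 0.2716, 0.2226]
orientation: [-1.597, -2.705, -0.0]
ft_force: [1.5, 0.9, 0.0]
finger_gap: 0.0399
gripper_force: 0.0
```

Call:
send_rows:
  moves:
    - [0.14,-0.25,0,0,0,-0.013,0.09]
    - [0.28,-0.5,0,0,0,-0.026,0.09]
    - [0.42,-0.75,0,0,0,-0.039,0.09]
    - [0.565,-1,0,0,0,-0.052,0.09]

```text
time: 1.35
ee_pos: [0.5037, 0.1217, 0.2227]
orientation: [-2.015, -2.41, -0.0]
ft_force: [1.1, 0.7, 0.0]
finger_gap: 0.0402
gripper_force: 0.0
```

Call:
send_rows:
  moves:
    - [0.14,-0.25,0,0,0,-0.013,0.09]
    - [0.28,-0.5,0,0,0,-0.026,0.09]
    - [0.42,-0.75,0,0,0,-0.039,0.09]
    - [0.565,-1,0,0,0,-0.052,0.09]
    - [0.565,-1,0,0,0,-0.052,0.09]
    - [0.565,-1,0,0,0,-0.052,0.09]
    - [0.565,-1,0,0,0,-0.052,0.09]

```text
time: 2.05
ee_pos: [0.5875, -0.0254, 0.2223]
orientation: [-2.374, -2.055, 0.0]
ft_force: [0.6, 0.3, 0.4]
finger_gap: 0.0396
gripper_force: 0.0
```

Run:
```python
from h import *
shot('wrist','w1'); st()
s=env.read_state(); print(R.from_rotvec(s['orientation']).as_matrix().round(3))
```

```text
time 2.1
ee_pos [ 0.5876 -0.0251  0.2224]
orientation [-2.374e+00 -2.056e+00 -1.000e-04]
ft_force [0.1065 0.0653 0.1631]
finger_gap 0.0402
gripper_force 0.0
q [-0.4315  0.3734  0.5215  1.7163 -0.2056  1.107   0.0096]
[[ 0.143  0.99  -0.001]
 [ 0.99  -0.143  0.001]
 [ 0.001 -0.001 -1.   ]]
```

View pics/w1.png

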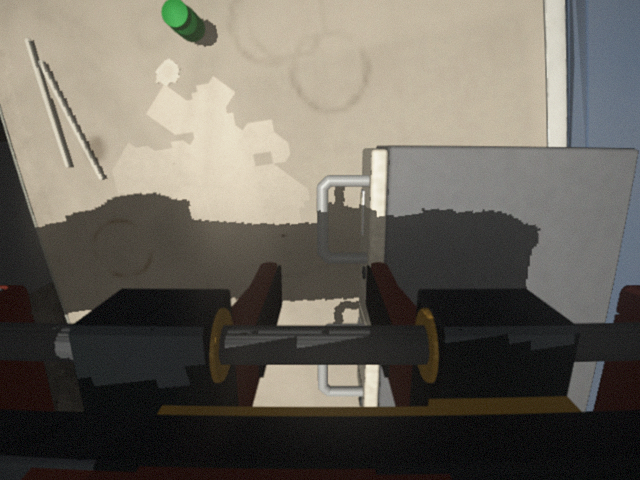

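The wrist view shows the left bar from (323,183) to (323,257), and the tool is aligned with the cabinet front.

Run:
```python
from h import *
for uv in [(323,182),(323,220),(323,257),(323,368),(323,388)]: print(np.round(atz('w1',uv,.066),4))
for uv,s in [((323,182),(328.9,245.6)),((323,257),(342.5,262))]: print('tri',np.round(tri(('w1',uv),('scene0',s)),4))
```

```text
[0.5926 0.0064 0.066 ]
[ 0.5877 -0.0269  0.066 ]
[ 0.5828 -0.061   0.066 ]
[ 0.5662 -0.1753  0.066 ]
[ 0.5629 -0.1982  0.066 ]
tri [0.5927 0.0061 0.0641]
tri [ 0.5814 -0.0593  0.0683]
```

Call:
send_rows:
  moves:
    - [0,0,-0.3,0,0,0,0.09]
    - [0,-0.01,-0.6,0,0,0,0.09]
    - [0,-0.01,-0.8,0,0,0,0.09]
    - [0,-0.01,-0.8,0,0,0,0.09]

```text
time: 2.5
ee_pos: [0.5848, -0.0264, 0.099]
orientation: [-2.371, -2.054, 0.008]
ft_force: [-0.5, -0.2, -0.5]
finger_gap: 0.0401
gripper_force: 0.0
```

Call:
send_rows:
  moves:
    - [0,0,-0.12,0,0,0,0.09]
    - [0,0,-0.24,0,0,0,0.09]
    - [0,0,-0.35,0,0,0,0.09]
    - [0,0,-0.35,0,0,0,0.09]
    - [0,0,-0.35,0,0,0,1]
    - [0,0,-0.35,0,0,0,1]
    - [0,0,-0.35,0,0,0,1]
    - [0,0,-0.35,0,0,0,1]
    - [0,0,-0.35,0,0,0,1]
  force: 12

```text
time: 3.4
ee_pos: [0.5858, -0.0278, 0.0506]
orientation: [-2.374, -2.051, 0.004]
ft_force: [-9.0, 0.4, 9.8]
finger_gap: 0.0097
gripper_force: 12.0
```

Call:
send_rows:
  moves:
    - [-0.013,0.002,0,0,0,0,1]
    - [-0.013,0.002,0,0,0,0,1]
    - [-0.026,0.004,0,0,0,0,1]
    - [-0.026,0.004,0,0,0,0,1]
    - [-0.026,0.004,0,0,0,0,1]

```text
time: 3.9
ee_pos: [0.5849, -0.0277, 0.0506]
orientation: [2.377, 2.053, 0.002]
ft_force: [0.6, 0.0, 3.2]
finger_gap: 0.0097
gripper_force: 12.0
```

Call:
send_rows:
  moves:
    - [-0.013,0.002,0,0,0,0,1]
    - [-0.013,0.002,0,0,0,0,1]
    - [-0.026,0.004,0,0,0,0,1]
    - [-0.026,0.004,0,0,0,0,1]
    - [-0.026,0.004,0,0,0,0,1]

```text
time: 4.4
ee_pos: [0.5827, -0.0274, 0.0506]
orientation: [2.374, 2.051, 0.005]
ft_force: [8.9, -1.0, -2.7]
finger_gap: 0.0097
gripper_force: 12.0
```

Call:
send_rows:
  moves:
    - [-0.013,0.002,0,0,0,0,1]
    - [-0.013,0.002,0,0,0,0,1]
    - [-0.013,0.002,0,0,0,0,1]
    - [-0.013,0.002,0,0,0,0,1]

```text
time: 4.8
ee_pos: [0.5827, -0.0274, 0.0507]
orientation: [2.372, 2.049, 0.008]
ft_force: [15.8, -2.8, -8.4]
finger_gap: 0.01
gripper_force: 12.0
```

The left drawer is locked: it stopped at 3 mm. I'll ease it back and move to the right one.

Call:
send_rows:
  moves:
    - [0.025,-0.004,0,0,0,0,1]
    - [0.04,-0.006,0,0,0,0,1]
    - [0.056,-0.008,0,0,0,0,1]
    - [0.056,-0.008,0,0,0,0,1]
    - [0.056,-0.008,0,0,0,0,0.09]
    - [0.056,-0.008,0,0,0,0,0.09]
    - [0.056,-0.008,0,0,0,0,0.09]
    - [0.056,-0.008,0.2,0,0,0,0.09]
    - [0.056,-0.008,0.4,0,0,0,0.09]
    - [0.056,-0.008,0.4,0,0,0,0.09]

```text
time: 5.8
ee_pos: [0.5887, -0.0284, 0.1134]
orientation: [2.375, 2.051, 0.006]
ft_force: [-0.4, 0.0, 0.7]
finger_gap: 0.0394
gripper_force: 0.0
```

Call:
send_rows:
  moves:
    - [-0.034,-0.23,0,0,0,0,0.09]
    - [-0.067,-0.46,0,0,0,0,0.09]
    - [-0.1,-0.7,0,0,0,0,0.09]
    - [-0.134,-0.925,0,0,0,0,0.09]
    - [-0.134,-0.925,0,0,0,0,0.09]
    - [-0.134,-0.925,0,0,0,0,0.09]

```text
time: 6.4
ee_pos: [0.5659, -0.1672, 0.1094]
orientation: [-2.379, -2.05, 0.001]
ft_force: [-0.2, 1.0, -0.2]
finger_gap: 0.0398
gripper_force: 0.0
```

Run:
```python
from h import *
shot('scene','s2'); shot('wrist','w2'); st()
im=cv2.imread('pics/s2.png')[200:350,300:500]; a=cv2.resize(im,(800,600))[:, :]
w=cv2.imread('pics/w2.png')
cv2.imwrite('pics/m2.png',np.hstack([cv2.resize(im,(400,300),interpolation=cv2.INTER_CUBIC),cv2.resize(w,(400,300))]))
```

```text
time 6.5
ee_pos [ 0.5666 -0.1652  0.1095]
orientation [-2.3750e+00 -2.0545e+00  1.0000e-04]
ft_force [-0.4887 -0.2792  0.0226]
finger_gap 0.0399
gripper_force 0.0
q [-0.1546  0.5054  0.4862  1.8235 -0.2972  0.8863  0.3256]
```

View pics/m2.png

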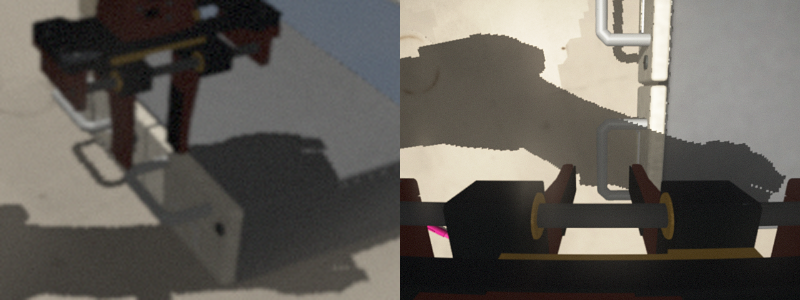

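The right bar (column 604 in the montage) is centred between the fingers. I'll descend and grip it.

Call:
send_rows:
  moves:
    - [0,0,-0.2,0,0,0,0.09]
    - [0,0,-0.4,0,0,0,0.09]
    - [0,0,-0.4,0,0,0,0.09]
    - [0,0,-0.4,0,0,0,1]
    - [0,0,-0.4,0,0,0,1]
    - [0,0,-0.4,0,0,0,1]
    - [0,0,-0.4,0,0,0,1]
    - [0,0,-0.4,0,0,0,1]

```text
time: 7.3
ee_pos: [0.5659, -0.1665, 0.051]
orientation: [-2.377, -2.053, 0.0]
ft_force: [-4.2, 1.4, 6.8]
finger_gap: 0.0096
gripper_force: 12.0
```

Call:
send_rows:
  moves:
    - [-0.013,0.002,0,0,0,0,1]
    - [-0.026,0.004,0,0,0,0,1]
    - [-0.039,0.006,0,0,0,0,1]
    - [-0.053,0.008,0,0,0,0,1]
    - [-0.053,0.008,0,0,0,0,1]
    - [-0.053,0.008,0,0,0,0,1]

```text
time: 7.9
ee_pos: [0.5592, -0.1656, 0.0509]
orientation: [2.377, 2.053, 0.002]
ft_force: [0.8, 1.7, 7.3]
finger_gap: 0.0096
gripper_force: 12.0
```

It opens freely. Now I'll pull it out to about 124 mm.

Call:
send_rows:
  moves:
    - [-0.07,0.01,0,0,0,0,1]
    - [-0.17,0.025,0,0,0,0,1]
    - [-0.28,0.041,0,0,0,0,1]
    - [-0.39,0.057,0,0,0,0,1]
    - [-0.5,0.073,0,0,0,0,1]
    - [-0.6,0.087,0,0,0,0,1]
    - [-0.69,0.1,0,0,0,0,1]
    - [-0.77,0.111,0,0,0,0,1]
    - [-0.77,0.111,0,0,0,0,1]
    - [-0.77,0.111,0,0,0,0,1]

```text
time: 8.9
ee_pos: [0.442, -0.1488, 0.0507]
orientation: [-2.377, -2.053, -0.0]
ft_force: [-2.3, -0.1, 11.7]
finger_gap: 0.0096
gripper_force: 12.0
```

Call:
send_rows:
  moves:
    - [0,0,0,0,0,0,0.09]
    - [0,0,0,0,0,0,0.09]
    - [0,0,0,0,0,0,0.09]
    - [0,0,0.25,0,0,0,0.09]
    - [0,0,0.5,0,0,0,0.09]
    - [0,0,0.75,0,0,0,0.09]
    - [0,0,1,0,0,0,0.09]
    - [0,0.3,1,0,0,0,0.09]
    - [0,0.6,1,0,0,0,0.09]
    - [0,0.9,1,0,0,0,0.09]

```text
time: 9.9
ee_pos: [0.4427, -0.0125, 0.2004]
orientation: [2.379, 2.052, 0.001]
ft_force: [-0.1, -0.3, 0.0]
finger_gap: 0.0398
gripper_force: 0.0
```

Call:
send_rows:
  moves:
    - [0.05,0.3,0,0,0,0,0.09]
    - [0.1,0.6,0,0,0,0,0.09]
    - [0.1,0.9,0,0,0,0,0.09]
    - [0.1,0.9,0,0,0,0,0.09]
    - [0.1,0.9,0,0,0,0,0.09]

```text
time: 10.4
ee_pos: [0.4576, 0.1216, 0.1996]
orientation: [2.375, 2.057, -0.002]
ft_force: [-1.1, 0.2, 0.5]
finger_gap: 0.0399
gripper_force: 0.0
```

Run:
```python
from h import *
shot('scene','s3'); shot('side','d3'); shot('wrist','w3'); st()
s=cv2.imread('pics/s3.png'); d=cv2.imread('pics/d3.png'); w=cv2.imread('pics/w3.png')
c=lambda im,x,y,w,h:cv2.resize(im[y:y+h,x:x+w],(400,300),interpolation=cv2.INTER_CUBIC)
cv2.imwrite('pics/m3.png',np.vstack([np.hstack([c(s,290,250,120,90),c(d,330,180,80,60)]),np.hstack([cv2.resize(w,(400,300)),c(s,270,210,240,180)])]))
```

```text
time 10.55
ee_pos [0.458  0.1196 0.2   ]
orientation [ 2.3796e+00  2.0509e+00 -1.0000e-03]
ft_force [-1.4957 -0.0831  0.6023]
finger_gap 0.04
gripper_force 0.0
q [-0.6878  0.1744  0.3765  1.9993 -0.0764  0.9817 -0.4221]
```

View pics/m3.png

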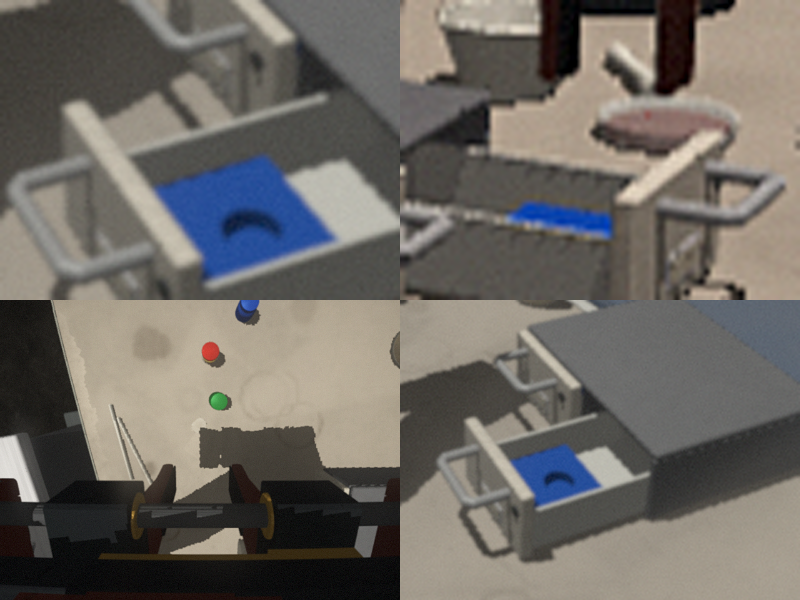

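The drawer is open. In the scene crop the pocket mouth spans (222..282, top 208), which is about (356.6..374.6, 312) in full pixels. The red cap in the wrist view is at about (336,83).

Run:
```python
from h import *
f=lambda u,v:(290+u*.3,250+v*.3)
for n,uv,z in [('pl',(222,228),.027),('pr',(282,233),.027),('pt',(252,208),.027),('ha',(14,190),.066),('hb',(70,271),.066),('front_a',(72,104),.080),('front_b',(196,262),.08)]:
    print(n,np.round(atz('s3',f(*uv),z),4))
print('cap',np.round(atz('w3',(336,83),.048),4), 'tri',np.round(tri(('w3',(336,83)),('side0',(343.3,285.5)),('scene0',(230.5,220))),4))
h=np.array([.4425,-.1487]); 
u=np.array([.990,-.143]);v=np.array([.143,.990])
# project candidate circle back: centre
c=np.load('pics/s3.npz'); Rm=R.from_rotvec(c['R']).as_matrix()
for lat in (-.004,0,.004):
    ctr=h+.114*u+lat*v; print('ctr',ctr.round(4))
    P=np.array([[*(ctr+.015*np.array([np.cos(a),np.sin(a)])),.027] for a in np.linspace(0,2*np.pi,60)])
    q=cv2.projectPoints((P-c['p'])@Rm,np.zeros(3),np.zeros(3),c['K'],c['D'])[0][:,0]
    q=(q-[290,250])/.3; print(q.min(0).round(),q.max(0).round())
```

```text
pl [ 0.5401 -0.159   0.027 ]
pr [ 0.5631 -0.1781  0.027 ]
pt [ 0.562  -0.1547  0.027 ]
ha [ 0.4444 -0.119   0.066 ]
hb [ 0.4374 -0.1818  0.066 ]
front_a [ 0.4942 -0.0914  0.08  ]
front_b [ 0.4795 -0.2198  0.08  ]
cap [0.4853 0.2293 0.048 ] tri [0.4849 0.2299 0.046 ]
ctr [ 0.5548 -0.169 ]
[228. 209.] [288. 249.]
ctr [ 0.5554 -0.165 ]
[224. 205.] [284. 244.]
ctr [ 0.5559 -0.161 ]
[220. 200.] [280. 239.]
```

Call:
send_rows:
  moves:
    - [0.06,0.25,0,0,0,0,-0.09]
    - [0.12,0.5,0,0,0,0,-0.09]
    - [0.179,0.735,0,0,0,0,-0.09]
    - [0.179,0.735,-0.25,0,0,0,-0.09]
    - [0.179,0.735,-0.5,0,0,0,-0.09]
    - [0.179,0.735,-0.7,0,0,0,-0.09]
    - [0.179,0.735,-0.7,0,0,0,-0.09]
    - [0.179,0.735,-0.7,0,0,0,-0.09]
  force: 8

```text
time: 11.35
ee_pos: [0.4855, 0.2302, 0.0956]
orientation: [2.379, 2.051, -0.001]
ft_force: [0.5, -0.0, 0.3]
finger_gap: 0.048
gripper_force: 0.0
```

Run:
```python
from h import *
shot('wrist','w4'); shot('side','d4'); shot('scene','s4'); st()
s=cv2.imread('pics/s4.png'); d=cv2.imread('pics/d4.png'); w=cv2.imread('pics/w4.png')
c=lambda im,x,y,w,h:cv2.resize(im[y:y+h,x:x+w],(400,300),interpolation=cv2.INTER_CUBIC)
cv2.imwrite('pics/m4.png',np.vstack([np.hstack([c(s,190,160,100,75),c(d,280,230,120,90)]),np.hstack([cv2.resize(w,(400,300)),c(s,270,210,240,180)])]))
```

```text
time 11.5
ee_pos [0.4863 0.2315 0.097 ]
orientation [2.3781 2.0522 0.0047]
ft_force [0.0255 0.2305 0.1184]
finger_gap 0.0481
gripper_force 0.0
q [-0.7623  0.4182  0.2915  1.9534 -0.1654  0.7896 -0.5248]
```

View pics/m4.png

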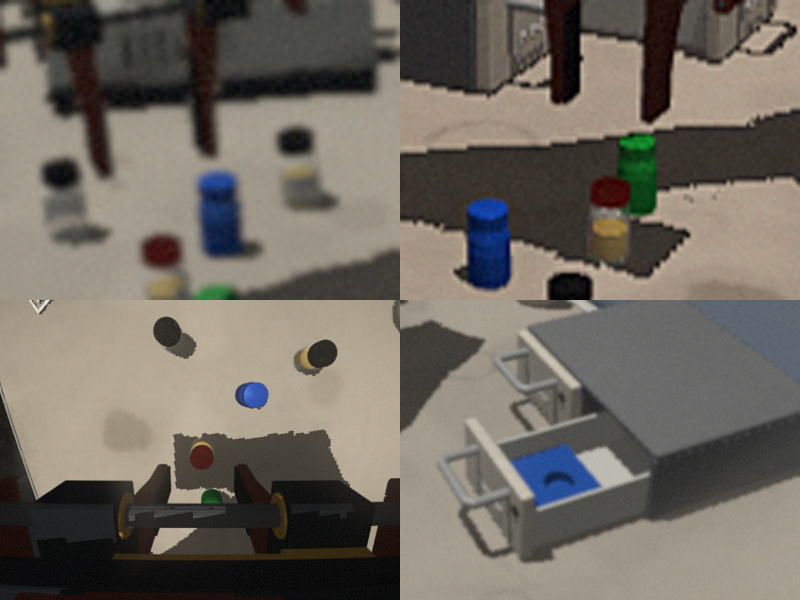

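Run:
```python
from h import *
print(atz('w4',(323,250),.048).round(4), tri(('w4',(323,250)),('w3',(336,83)),('side0',(343.3,285.5)),('scene0',(230.5,220))).round(4))
```

```text
[0.4866 0.2329 0.048 ] [0.4853 0.2308 0.0456]
```

Call:
send_rows:
  moves:
    - [0,0,-0.2,0,0,0,-0.09]
    - [0,0,-0.4,0,0,0,-0.09]
    - [0,0,-0.52,0,0,0,-0.09]
    - [0,0,-0.52,0,0,0,-0.09]
    - [0,0,-0.52,0,0,0,1]
    - [0,0,-0.52,0,0,0,1]
    - [0,0,-0.52,0,0,0,1]
    - [0,0,-0.52,0,0,0,1]
    - [0,0,-0.52,0,0,0,1]
  force: 8

```text
time: 12.4
ee_pos: [0.4857, 0.2319, 0.0183]
orientation: [2.377, 2.054, 0.003]
ft_force: [-0.6, -0.3, 8.1]
finger_gap: 0.0243
gripper_force: 8.0
```

Call:
send_rows:
  moves:
    - [0,0,0.15,0,0,0,1]
    - [0,0,0.4,0,0,0,1]
    - [0,0,0.65,0,0,0,1]
    - [0,0,0.9,0,0,0,1]
    - [0.05,-0.25,0.9,0,0,0,1]
    - [0.1,-0.5,0.9,0,0,0,1]
    - [0.15,-0.75,0.9,0,0,0,1]
    - [0.2,-1,0.9,0,0,0,1]

```text
time: 13.2
ee_pos: [0.5151, 0.0801, 0.1527]
orientation: [2.377, 2.054, 0.001]
ft_force: [0.6, 0.5, -0.1]
finger_gap: 0.0245
gripper_force: 8.0
```

Call:
send_rows:
  moves:
    - [0.04,-0.25,0,0,0,0,1]
    - [0.08,-0.5,0,0,0,0,1]
    - [0.12,-0.75,0,0,0,0,1]
    - [0.15,-1,0,0,0,0,1]

```text
time: 13.6
ee_pos: [0.5376, -0.0701, 0.1525]
orientation: [2.377, 2.054, 0.001]
ft_force: [0.3, -0.3, -1.2]
finger_gap: 0.0241
gripper_force: 8.0
```

Call:
send_rows:
  moves:
    - [0.04,-0.25,0,0,0,0,1]
    - [0.08,-0.5,0,0,0,0,1]
    - [0.1,-0.75,0,0,0,0,1]
    - [0.1,-1,0,0,0,0,1]
    - [0.1,-1,0,0,0,0,1]
    - [0.1,-1,0,0,0,0,1]
    - [0.1,-1,0,0,0,0,1]

```text
time: 14.3
ee_pos: [0.5526, -0.2172, 0.1521]
orientation: [-2.376, -2.054, -0.001]
ft_force: [1.0, 1.0, -0.3]
finger_gap: 0.0245
gripper_force: 8.0
```

Run:
```python
from h import *
shot('wrist','w5'); shot('scene','s5'); shot('side','d5'); st()
```

```text
time 14.45
ee_pos [ 0.5528 -0.217   0.1522]
orientation [-2.3749e+00 -2.0560e+00 -9.0000e-04]
ft_force [ 0.294  -0.5424 -0.4037]
finger_gap 0.0242
gripper_force 7.9983
q [-0.0379  0.4498  0.4472  1.7761 -0.2312  0.9676  0.3589]
```

View pics/w5.png

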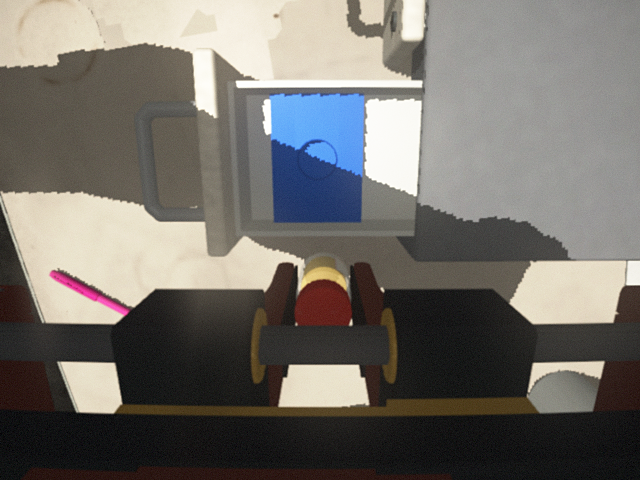

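The pocket circle is clear at (318,158) px. The vial is held upright, with its cap at about (323,303).

Run:
```python
from h import *
print('pocket',atz('w5',(318,159),.027).round(4),'L',atz('w5',(298,159),.027).round(4),'R',atz('w5',(338,159),.027).round(4), 'bar',atz('w5',(148,160),.066).round(4))
print('tri',tri(('w5',(318,159)),('s3',(365.6,319.2))).round(4))
print('cap',atz('w5',(323,303),.1522-.0183+.048).round(4))
```

```text
pocket [ 0.557  -0.1641  0.027 ] L [ 0.5418 -0.1619  0.027 ] R [ 0.5723 -0.1664  0.027 ] bar [ 0.4443 -0.1463  0.066 ]
tri [ 0.5563 -0.1639  0.0213]
cap [ 0.554  -0.2133  0.1819]
```

Call:
send_rows:
  moves:
    - [0.009,0.17,0,0,0,0,1]
    - [0.018,0.343,0,0,0,0,1]
    - [0.018,0.343,-0.2,0,0,0,1]
    - [0.018,0.343,-0.4,0,0,0,1]
    - [0.018,0.343,-0.55,0,0,0,1]
    - [0.018,0.343,-0.66,0,0,0,1]
    - [0.018,0.343,-0.66,0,0,0,1]
    - [0.018,0.343,-0.66,0,0,0,1]

```text
time: 15.25
ee_pos: [0.5554, -0.1666, 0.0535]
orientation: [-2.376, -2.055, 0.0]
ft_force: [-0.3, 0.4, 0.0]
finger_gap: 0.0246
gripper_force: 8.0
```

Run:
```python
from h import *
shot('wrist','w6'); shot('scene','s6'); shot('side','d6'); st()
s=cv2.imread('pics/s6.png'); d=cv2.imread('pics/d6.png'); w=cv2.imread('pics/w6.png')
c=lambda im,x,y,w,h:cv2.resize(im[y:y+h,x:x+w],(400,300),interpolation=cv2.INTER_CUBIC)
cv2.imwrite('pics/m6.png',np.hstack([cv2.resize(s[275:335,330:410],(400,300),interpolation=cv2.INTER_CUBIC),c(w,200,180,240,180)]))
```

```text
time 15.4
ee_pos [ 0.556  -0.1671  0.0544]
orientation [2.376e+00 2.053e+00 2.100e-03]
ft_force [ 0.0022  0.222  -0.5781]
finger_gap 0.0241
gripper_force 7.9982
q [-0.0775  0.5543  0.3872  1.8826 -0.2936  0.7583  0.3263]
```

View pics/m6.png

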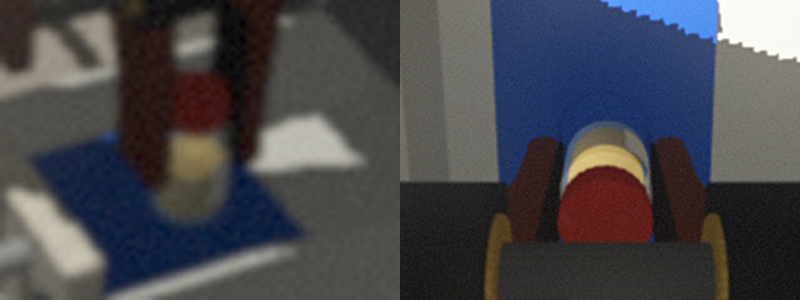

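Run:
```python
from h import *
def proj(n,P):
    c=np.load(f'pics/{n}.npz'); Rm=R.from_rotvec(c['R']).as_matrix()
    return cv2.projectPoints((P-c['p'])@Rm,np.zeros(3),np.zeros(3),c['K'],c['D'])[0][:,0]
A=np.linspace(0,2*np.pi,90)
circ=lambda x,y,z,r:np.c_[x+r*np.cos(A),y+r*np.sin(A),0*A+z]
im=cv2.imread('pics/w6.png'); k=5; x0,y0=270,200
e=cv2.resize(im[y0:y0+120,x0:x0+80],(400,600),interpolation=cv2.INTER_CUBIC); e=cv2.convertScaleAbs(e,alpha=2.2,beta=10)
s=cv2.imread('pics/s6.png'); e2=cv2.convertScaleAbs(cv2.resize(s[275:335,345:385],(400,600),interpolation=cv2.INTER_CUBIC),alpha=1.8,beta=10)
z=.0544-.0183
for c,col in [(circ(.556,-.167,z,.0125),(0,255,0))]:
    q=(proj('w6',c)-[x0,y0])*k; cv2.polylines(e,[q.astype(int)],True,col,1)
    q=(proj('s6',c)-[345,275])*10; cv2.polylines(e2,[q.astype(int)],True,col,1)
c=circ(.5557,-.1645,.027,.015)
q=(proj('w6',c)-[x0,y0])*k; cv2.polylines(e,[q.astype(int)],True,(0,255,255),1)
q=(proj('s6',c)-[345,275])*10; cv2.polylines(e2,[q.astype(int)],True,(0,255,255),1)
cv2.imwrite('pics/m7.png',np.hstack([e,e2]))
```

```text
(no output)
```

View pics/m7.png

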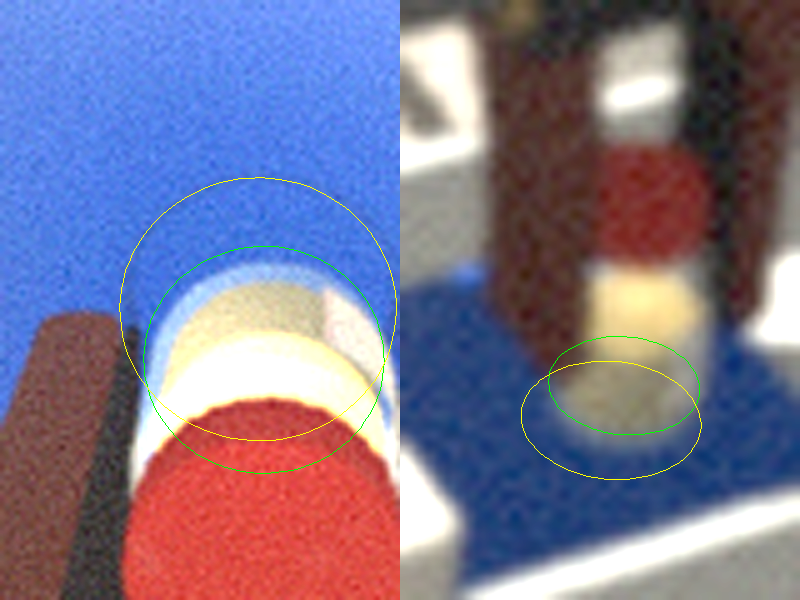

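Both views put the held vial about 4 mm too far toward −y, so I'll shift by that and lower it gently while watching the force.

Call:
send_rows:
  moves:
    - [-0.003,0.014,0,0,0,0,1]
    - [-0.003,0.028,0,0,0,0,1]
    - [-0.003,0.028,0,0,0,0,1]
    - [-0.003,0.028,-0.03,0,0,0,1]
    - [-0.003,0.028,-0.06,0,0,0,1]
    - [-0.003,0.028,-0.09,0,0,0,1]
    - [-0.003,0.028,-0.09,0,0,0,1]
    - [-0.003,0.028,-0.09,0,0,0,1]

```text
time: 16.2
ee_pos: [0.5545, -0.163, 0.0393]
orientation: [-2.377, -2.053, 0.001]
ft_force: [0.5, 0.5, -0.1]
finger_gap: 0.0243
gripper_force: 8.0
```

It entered the pocket with no contact force. I'll lower the last 5 mm.

Call:
send_rows:
  moves:
    - [0,0,-0.015,0,0,0,1]
    - [0,0,-0.034,0,0,0,1]
    - [0,0,-0.034,0,0,0,1]
    - [0,0,-0.034,0,0,0,1]

```text
time: 16.6
ee_pos: [0.5547, -0.163, 0.0345]
orientation: [-2.377, -2.054, 0.0]
ft_force: [0.6, 0.6, -1.0]
finger_gap: 0.0241
gripper_force: 8.0
```

Call:
send_rows:
  moves:
    - [0,0,-0.005,0,0,0,0.4]
    - [0,0,-0.005,0,0,0,0.3]
    - [0,0,-0.005,0,0,0,0.2]
    - [0,0,-0.005,0,0,0,0.09]
    - [0,0,0,0,0,0,0.09]
    - [0,0,0.1,0,0,0,0.09]
    - [0,0,0.3,0,0,0,0.09]
    - [0,0,0.55,0,0,0,0.09]
    - [0,0,0.8,0,0,0,0.09]
    - [0,0,0.8,0,0,0,0.09]

```text
time: 17.6
ee_pos: [0.5576, -0.1642, 0.1607]
orientation: [2.373, 2.048, 0.009]
ft_force: [0.1, -0.2, 0.7]
finger_gap: 0.04
gripper_force: 0.0
```

Call:
send_rows:
  moves:
    - [0,-0.2,0,0,0,0,0.09]
    - [0,-0.4,0,0,0,0,0.09]
    - [0,-0.4,0,0,0,0,0.09]

```text
time: 17.9
ee_pos: [0.5536, -0.2277, 0.1554]
orientation: [2.381, 2.046, -0.002]
ft_force: [0.1, -0.3, 0.1]
finger_gap: 0.04
gripper_force: 0.0
```

Run:
```python
from h import *
shot('wrist','w8'); shot('scene','s8'); st()
s=cv2.imread('pics/s8.png'); w=cv2.imread('pics/w8.png')
cv2.imwrite('pics/m8.png',np.hstack([cv2.resize(s[275:335,330:410],(400,300),interpolation=cv2.INTER_CUBIC),cv2.resize(w,(400,300))]))
```

```text
time 18.0
ee_pos [ 0.5543 -0.2234  0.1547]
orientation [-2.3790e+00 -2.0514e+00  1.0000e-04]
ft_force [ 0.0463  0.7849 -0.2966]
finger_gap 0.0398
gripper_force 0.0
q [-0.0331  0.4543  0.4554  1.7646 -0.2352  0.9768  0.3671]
```

View pics/m8.png

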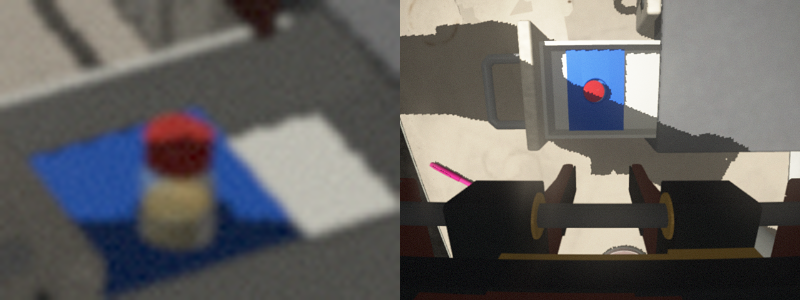

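The vial stands upright in the pocket. Now I'll re-grip the handle.

Call:
send_rows:
  moves:
    - [-0.25,0.16,0,0,0,0,0.09]
    - [-0.5,0.32,0,0,0,0,0.09]
    - [-0.75,0.49,0,0,0,0,0.09]
    - [-0.75,0.49,0,0,0,0,0.09]
    - [-0.75,0.49,-0.2,0,0,0,0.09]
    - [-0.75,0.49,-0.3,0,0,0,0.09]
    - [-0.75,0.49,-0.3,0,0,0,0.09]
    - [-0.75,0.49,-0.3,0,0,0,0.09]

```text
time: 18.8
ee_pos: [0.4426, -0.1491, 0.1098]
orientation: [-2.376, -2.054, 0.0]
ft_force: [0.6, -0.4, 0.7]
finger_gap: 0.0402
gripper_force: 0.0
```

Call:
send_rows:
  moves:
    - [0,0,-0.15,0,0,0,0.09]
    - [0,0,-0.3,0,0,0,0.09]
    - [0,0,-0.39,0,0,0,0.09]
    - [0,0,-0.39,0,0,0,0.09]
    - [0,0,-0.39,0,0,0,1]
    - [0,0,-0.39,0,0,0,1]
    - [0,0,-0.39,0,0,0,1]
    - [0,0,-0.39,0,0,0,1]
    - [0,0,-0.39,0,0,0,1]
  force: 12

```text
time: 19.7
ee_pos: [0.4425, -0.1494, 0.0516]
orientation: [2.377, 2.053, 0.001]
ft_force: [-2.1, 0.5, 4.9]
finger_gap: 0.0096
gripper_force: 12.0
```

Call:
send_rows:
  moves:
    - [0.04,-0.006,0,0,0,0,1]
    - [0.12,-0.017,0,0,0,0,1]
    - [0.21,-0.03,0,0,0,0,1]
    - [0.3,-0.043,0,0,0,0,1]
    - [0.39,-0.056,0,0,0,0,1]
    - [0.48,-0.069,0,0,0,0,1]
    - [0.57,-0.082,0,0,0,0,1]
    - [0.65,-0.094,0,0,0,0,1]
    - [0.71,-0.103,0,0,0,0,1]
    - [0.74,-0.107,0,0,0,0,1]

```text
time: 20.7
ee_pos: [0.5542, -0.1655, 0.0516]
orientation: [2.377, 2.054, 0.001]
ft_force: [-1.7, 1.1, 8.0]
finger_gap: 0.0092
gripper_force: 12.0
```

Call:
send_rows:
  moves:
    - [0.02,-0.003,0,0,0,0,1]
    - [0.04,-0.006,0,0,0,0,1]
    - [0.06,-0.009,0,0,0,0,1]
    - [0.07,-0.01,0,0,0,0,1]
    - [0.075,-0.011,0,0,0,0,1]
    - [0.075,-0.011,0,0,0,0,1]

```text
time: 21.3
ee_pos: [0.5648, -0.167, 0.0516]
orientation: [2.377, 2.054, 0.001]
ft_force: [-1.2, 0.5, 6.1]
finger_gap: 0.0096
gripper_force: 12.0
```

Another 2 mm, checking for the stop.

Call:
send_rows:
  moves:
    - [0.007,-0.001,0,0,0,0,1]
    - [0.014,-0.002,0,0,0,0,1]
    - [0.02,-0.003,0,0,0,0,1]
    - [0.02,-0.003,0,0,0,0,1]
    - [0.02,-0.003,0,0,0,0,1]

```text
time: 21.8
ee_pos: [0.5658, -0.1671, 0.0515]
orientation: [-2.375, -2.051, 0.002]
ft_force: [-7.8, 2.4, 12.3]
finger_gap: 0.0095
gripper_force: 12.0
```

It has reached the stop at x = 0.566 m, the starting value. I'll release and retreat.

Call:
send_rows:
  moves:
    - [-0.006,0,0,0,0,0,1]
    - [-0.006,0,0,0,0,0,0.09]
    - [-0.006,0,0,0,0,0,0.09]
    - [-0.006,0,0,0,0,0,0.09]
    - [-0.006,0,0,0,0,0,0.09]
    - [-0.006,0,0.25,0,0,0,0.09]
    - [-0.006,0,0.5,0,0,0,0.09]
    - [-0.1,0,0.8,0,0,0,0.09]
    - [-0.4,0,1,0,0,0,0.09]
    - [-0.7,0.2,1,0,0,0,0.09]

```text
time: 22.8
ee_pos: [0.4694, -0.1447, 0.2041]
orientation: [2.377, 2.044, 0.005]
ft_force: [-0.7, 1.0, 0.9]
finger_gap: 0.0398
gripper_force: 0.0
```

Call:
send_rows:
  moves:
    - [0,0.3,0,0,0,0,0.09]
    - [0,0.6,0,0,0,0,0.09]
    - [0,0.9,0,0,0,0,0.09]
    - [0,0.9,0,0,0,0,0.09]
    - [0,0.9,0,0,0,0,0.09]

```text
time: 23.3
ee_pos: [0.4684, -0.0055, 0.2008]
orientation: [2.375, 2.057, 0.0]
ft_force: [0.3, -0.2, -0.6]
finger_gap: 0.0401
gripper_force: 0.0
```

Run:
```python
from h import *
shot('scene','s9'); st()
s=cv2.imread('pics/s9.png'); o=cv2.imread('pics/scene0.png')
c=lambda s:cv2.resize(s[210:330,310:470],(400,300),interpolation=cv2.INTER_CUBIC)
cv2.imwrite('pics/m9.png',np.hstack([c(o),c(s)]))
```

```text
time 23.35
ee_pos [ 0.4684 -0.0068  0.2008]
orientation [ 2.3770e+00  2.0536e+00 -3.0000e-04]
ft_force [ 0.3386 -0.2531  0.4689]
finger_gap 0.0403
gripper_force 0.0
q [-0.4363  0.1643  0.3936  2.01   -0.0751  0.9809 -0.1513]
```

View pics/m9.png

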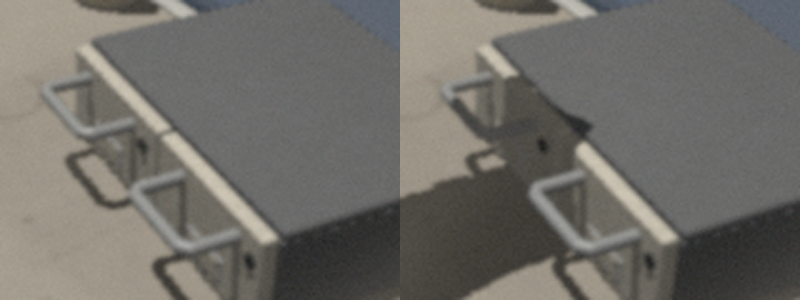

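Both drawers sit exactly as they did at the start, and the cabinet has not moved.

```bash
python3 -c "
from plant import env
print(env.hand_in())"
```

```text
the job is handed in; nothing more can be done
None
```

The left drawer was the locked one, so I put the red-capped vial upright in the right drawer's pocket, shut both drawers without moving the cabinet, and handed the job in at about 23 s; no verdict was returned.

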